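Clamp an instrument case in the drilling vise with its loose crank

TASK

Take the loose crank from its pin on the key stand, push it fully down onto the square shaft of the drilling vise and wind clockwise until the jaws grip the aluminium case firmly; it is thin-walled, so stop as soon as the handle goes firm, and never force the crank onto the shaft. Then lift the crank off, put it back fully down on its pin and let go; leave the other things where they are.

Things in the scene. Friction and masses are not known exactly. Their poses are not given: they have to be found in the camera images.
- crank: Loose steel crank, 0.38 kg, balanced. Origin: centre of its square hub's underside; z up; x along the arm to the handle. Hub 30 x 30 mm, 38 mm tall, faces square to x and y: grip it across y. In its underside a square socket, 17.4 mm wide, 30 mm deep, sides along x and y. Flat arm 22 mm wide, z 30 to 38 mm, x -51 to 82 mm; round counterweight, 36 mm across, at x -46 mm, z 26 to 52 mm.
- crank_handle (a point): Middle of the crank's upright black handle, which spins freely on its own axis: 70 mm along x from the hub axis, 64 mm above the hub's underside. Handle 23 mm across, from 41 to 87 mm above the hub's underside.
- shaft_seat (a point): Centre of the foot of the vise's upright square shaft, on the collar (82 mm above the bench) on which the hub's underside rests when fully down. The frame turns with the shaft: x and y square to its flats, z up; the crank fits in any of four directions. Shaft 16 x 16 mm, 26 mm tall, the top 7 mm tapering to 11 mm. The gearbox below is 76 mm square, its top 78 mm high.
- shaft_top (a point): Centre of the square shaft's top, 26 mm above its foot. Clockwise from above closes the jaws, 16 mm a turn; it stays where it is left. Winding freely takes about 3.5 N at the handle while it moves (less is felt at a standstill); every further 1 N puts some 27 N on the case, and a tenth of a turn past first grip adds about 5 N: 2 to 4 N over the free pull is firm, 7 N over dents the case.
- vise: The vise, fixed to the bench: steel base 130 x 370 mm. Origin on the bench; y points from the gearbox end to the fixed jaw; the shaft stands at y = -155 mm. Two rails, top 36 mm high, carry the case; the jaws are 120 mm wide and 82 mm high. The moving jaw, on the gearbox side of the case, starts anywhere from 0.6 to 1.3 turns short of gripping.
- fixed_jaw: The vise's fixed jaw, at the far end from the shaft. Origin on the bench plane under the middle of its gripping face; its y points away from the case.
- case: Thin aluminium instrument case, 0.2 kg, 57 to 60 mm between the faces to be gripped (its y; folded sheet, not exact), 100 mm long (x), 48 mm high, standing loose on the rails between the jaws, clear of both. The moving jaw pushes it up to the fixed jaw. Origin: centre of its underside.
- pin_near (a point): Foot of one of the two upright round pins of the key stand (steel plate 250 x 100 mm, 12 mm thick): the point on the plate's top, 12 mm above the bench, where a hub's underside rests. Pin 13 mm across, 26 mm tall with a tapered top. This is the pin on the stand's -x end.
- pin_far (a point): Foot of the other pin, the same, 150 mm along the stand's x. The crank stands on one of the pins, the box key on the other.
- box_key: T-handled round box key standing on the other pin, 75 mm tall, 130 mm bar; not needed. Origin: centre of its underside.
- wrench: Spanner, 170 mm, lying beside the vise; bystander.
- screwdriver: Screwdriver, 200 mm, lying beside the key stand; bystander.
- oil: Oil bottle, 48 mm across, 130 mm tall; bystander.
- tin: Steel tin, 72 mm across, 70 mm tall; bystander.
- bolt: Bolt standing on its head, 38 mm tall, by the vise; bystander.
- offcut: Aluminium channel offcut 70 x 40 x 30 mm; bystander.
Mind the look-alikes: they are no part of the job. Leave any red look-alike of the crank alone. Leave any purple look-alike of the case alone.

How it is judged:
By the outcome, as a careful person would: the job done as asked, in the order asked, and still so for the second after the job is handed in, with the robot touching nothing.
It also fails if it takes over 72 s, if anything falls off the work surface, if the arm or the gripper's body presses on something with over 40 N, if the wrist force passes 120 N, or if a joint passes its speed limit or range.

ROBOT

A 6-joint arm with a two-finger parallel gripper is mounted at the origin on the work surface. World frame = base frame: x ahead of the robot, y to its left, z up, the work surface at z = 0. Lengths are in mm, angles in rad, forces in N, time in s.
With the tool pointing down it reaches from about 350 to 975 mm from the base axis. Payload 7.1 kg.
Tool frame: the origin (TCP) lies at the very end of the fingers, on their centre line; the grasp point (between the pads) lies 19 mm behind it; z points along the fingers, y is the direction in which the jaws open and shut (so a half turn about z gives the same grasp; the last joint's range is limited). The gripper opens to 88 mm and grips with 3 to 60 N. Pads are 20 mm wide; open, the fingers measure 115 mm over their backs; the gripper's body (75 mm by 178 mm) begins 61 mm behind the grasp point.
Start: joints at [-1.324, 0.423, 1.63, -0, 1.089, -0.019], TCP at [164.194, -603.03, 222.675] pointing down, gripper open.
Joint ranges: [-3, 3], [-0.9, 2.11], [0.09, 2.58], [-1.31, 4.45], [0.11, 2.69], [-2.54, 2.54]. Speed limits (rad/s): [2.39, 2.39, 3.01, 3.14, 3.14, 3.14].

INTERFACE

Orientations are given as a rotation vector (axis times angle).
In Python, from workcell import * gives the robot as it stands.
- The arm moves only by the tool play_rows, never from a script. Its argument "plan" is text: rows parted by semicolons, each of 7 numbers parted by spaces: the finger opening in cm, from 0 to 8.78, then the shift along the tool's x, y, z in cm, then the turn, a rotation vector about the tool's x, y, z in degrees. A call has 1 to 20 rows; each row shifts and turns the commanded pose from where the row before left it, along the tool's axes as they then stand; what a row does not reach is not made up. A row lasts 1/8 s, in which the tool goes at most 62.5 mm and 10.7 degrees, less where a joint would pass 70% of its speed; a pose out of reach is approached as far as the arm can. A call is refused whole if a number of a shift passes 6.25 or a number of a turn 10.7, either way. A call with a gripper value outside its range is refused whole. The fingers move at their own pace and stop on an object; the grip force is fixed at half the most. Time passes only in rows, so rows that do not move let the fingers close. It gives the time, the measured TCP pose, the force and the opening at its end, in the units of the state.
- get_obs(): the state, without advancing time (a new reading comes with each control period).
- get_image(name): name is "scene" or "top"; returns a dict with "pixels" (480x640x3 uint8, red, green, blue), "range_z" (480x640 float32, mm along the optical axis (not along the pixel's ray), 0 where there is no reading), "fx", "fy", "cx", "cy" (pixels), "eye" and "attitude" of the camera in the world. Camera axes: x right, y down, z forward; pixel columns grow to the right and rows downward; lengths in mm; the calibration is good to about 2 mm. A picture is of the moment at which its call begins.
- close_job(): hands the job in, once; it reports no verdict.
The state is a dict: "t": time; "qpos": joint angles; "qvel": joint speeds; "joint_torque": joint torques, N m; "ee_pos": TCP position; "orientation": TCP orientation; "ft_force": force on the tool from outside, world axes, zero at the start; "moment": the same for the moment, N m; "width": finger opening in mm.
Only numpy, scipy, OpenCV 4.12 (cv2) and the standard library are available. Lean on these libraries where they do the work, as an engineer would, in place of code of your own. Each camera call takes 0.05 s, during which the arm holds its last target. There are 200 camera calls.

## Working session

There is one attempt and no reset: what is moved stays moved. The work goes in short steps, Python scripts to look and compute and a tool call to move; the robot and the scene stay as the last step left them, time stands still between calls to the robot, and variables do not carry over. Pictures are saved under pics/ and viewed, about 8 in all and at most 12, crops included, and the job is handed in when it is done.

Besides the shell and the picture viewer there is one more tool, called after "Request:" as a command line: name --argument value ..., lists and objects as JSON in quotes. play_rows: Moves the arm, as the interface text tells. Its arguments: {"type":"object","properties":{"plan":{"type":"string"}},"required":["plan"]}

```bash
mkdir -p pics; ls; cat > h.py <<'E'
from workcell import *
import numpy as np, cv2
from scipy.spatial.transform import Rotation as R
def grab(n):
    d=get_image(n); cv2.imwrite(f'pics/{n}_{get_obs()["t"]:.2f}.png',d['pixels'][:,:,::-1]); np.save(f'/tmp/{n}.npy',d,allow_pickle=True); return d
def load(n): return np.load(f'/tmp/{n}.npy',allow_pickle=True).item()
def att(d):
    a=np.array(d['attitude'],float); return a if a.shape==(3,3) else R.from_rotvec(a).as_matrix()
def ray(d,u,v): return att(d)@np.array([(u-d['cx'])/d['fx'],(v-d['cy'])/d['fy'],1.])
def plane(d,u,v,z):
    r=ray(d,u,v); e=np.array(d['eye']); return e+r*(z-e[2])/r[2]
def cloud(d):
    v,u=np.mgrid[:480,:640]; z=d['range_z']
    c=np.stack([(u-d['cx'])/d['fx']*z,(v-d['cy'])/d['fy']*z,z],-1)
    return c@att(d).T+np.array(d['eye'])
E
python3 - <<'E'
from h import *
for n in('scene','top'):
    d=grab(n); print(n,d['eye'],d['attitude'],d['fx'],d['cx'],d['cy'])
print(get_obs())
E
ls pics
```

```text
pics
scene [ 902.14657621 -614.71245992  733.61955948] [-2.25275561 -0.61106898  0.27934067] 451.3489507850051 316.34536941459453 241.25170441515402
top [ 314.66810372   -5.35873049 1245.28123782] [-2.09557411  2.13341044 -0.21289274] 471.14186822031513 318.05768699034 236.78661870562982
{'t': 0.1, 'qpos': array([-1.32401305e+00,  4.23752138e-01,  1.63060140e+00,  2.18557907e-05,
        1.08859559e+00, -1.90296067e-02]), 'qvel': array([-0.00029839, -0.0011408 , -0.00232801, -0.0010646 , -0.00055815,
       -0.00131106]), 'joint_torque': array([ 1.88757253e-04, -5.45615280e+01, -2.74323571e+01,  6.44408399e-02,
        1.87866844e-02, -1.86025983e-05]), 'ee_pos': array([ 164.07496498, -602.5644143 ,  221.99188104]), 'orientation': array([-3.11255085e+00, -4.16115073e-01,  2.11819987e-04]), 'ft_force': array([0.96397601, 0.31199076, 0.3538755 ]), 'moment': array([0.00063886, 0.02255244, 0.02462084]), 'width': 87.90419653031752}
scene_0.05.png
top_0.10.png
```

View pics/scene_0.05.png

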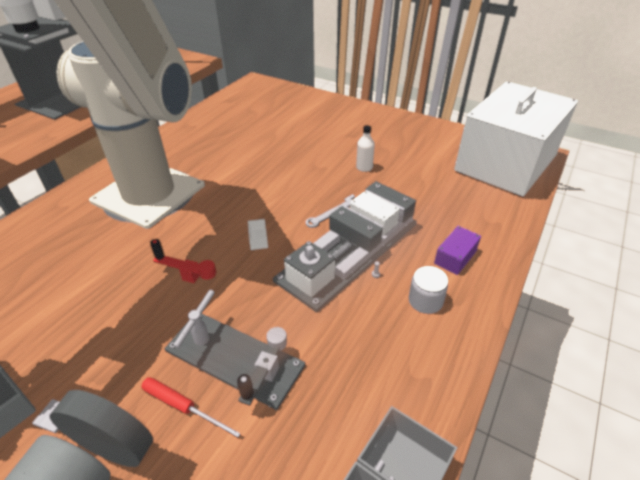

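View pics/top_0.10.png

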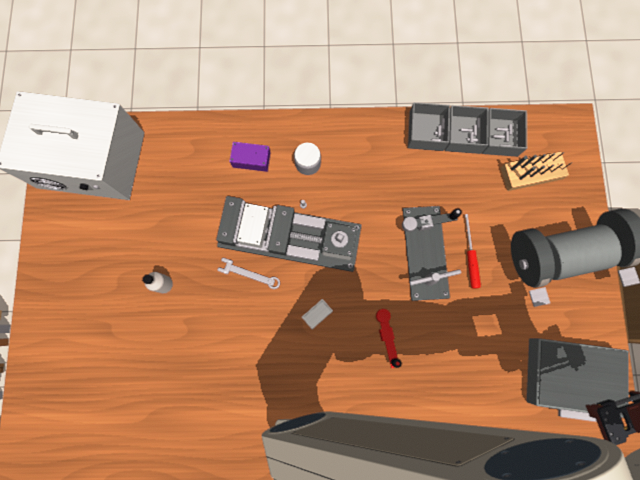

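The crank candidates are the grey one on the stand (scene hub 266,360; top about 430,221) and the red one on the bench (scene 195,268; top 388,338). The grey steel one fits: it stands on a pin, and the red one is the look-alike. The vise shaft is at scene (309,250), top (339,240). The case is the white block (scene 377,210; top 253,224); the purple one is the decoy. An enlarged crop will confirm this.

```bash
python3 - <<'E'
from h import *
s=load('scene');t=load('top')
def crop(d,u,v,w,h): 
    return cv2.resize(d['pixels'][v:v+h,u:u+w,::-1],(400,300),interpolation=cv2.INTER_CUBIC)
m=np.vstack([np.hstack([crop(s,220,315,100,75+15*0),crop(t,395,195,80,60)]),np.hstack([crop(s,270,225,80,60),crop(t,310,210,80,60)])])
cv2.imwrite('pics/m1.png',m)
for n,d in(('s',s),('t',t)):
    c=cloud(d); 
    print(n,(d['range_z']>0).mean())
    for u,v in ([(266,360),(245,380),(277,336),(310,250),(196,318),(378,208)] if n=='s' else [(428,221),(456,213),(412,224),(339,240),(431,277),(253,224)]):
        print(u,v,c[v,u].round(1))
E
```

```text
s 0.9957779947916666
266 360 [ 600.5 -288.2   51.5]
245 380 [ 615.7 -358.3  103. ]
277 336 [ 594.6 -244.1   64.1]
310 250 [555.3 -64.  107.7]
196 318 [ 459.4 -298.7   88.9]
378 208 [605.4 154.2  84. ]
t 0.995888671875
428 221 [ 596.  -293.1   50.4]
456 213 [ 604.3 -353.3   97.4]
412 224 [ 585.6 -248.1   64.3]
339 240 [539.8 -57.7 101.5]
431 277 [ 446.1 -283.6   82.3]
253 224 [588.7 158.2  83. ]
```

View pics/m1.png

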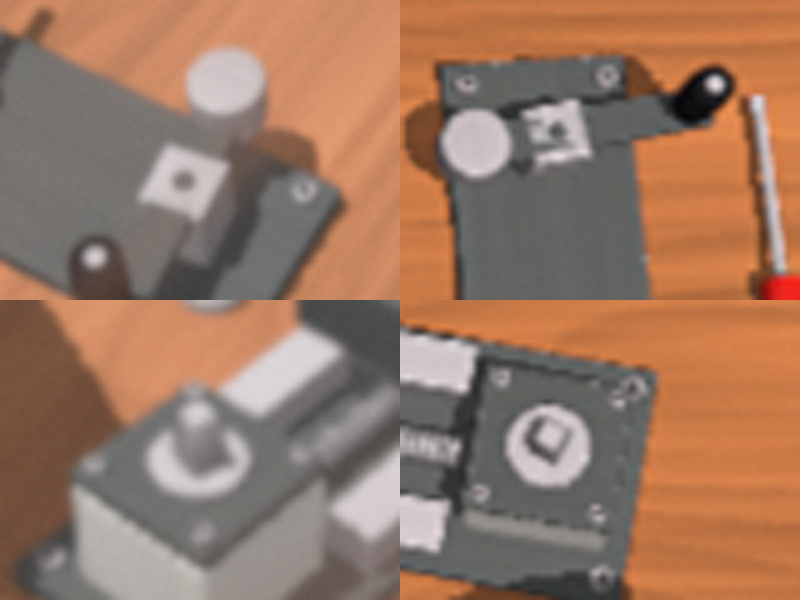

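The crop confirms it: the grey crank stands on a pin with a square bright hub, counterweight and black handle, and the shaft on its collar is clear. Next I'll measure from both views.

```bash
cat >> h.py <<'E'
def tri(pa,pb):  # two (d,u,v)
    A=[];b=[]
    for d,u,v in(pa,pb):
        r=ray(d,u,v); r/=np.linalg.norm(r); P=np.eye(3)-np.outer(r,r); A.append(P); b.append(P@np.array(d['eye']))
    x=np.linalg.solve(A[0]+A[1],b[0]+b[1]); return x, [np.linalg.norm(P@x-q) for P,q in zip(A,b)]
def seg(d,c,xy,rad,z0,z1,extra=None):
    m=(np.hypot(c[...,0]-xy[0],c[...,1]-xy[1])<rad)&(c[...,2]>z0)&(c[...,2]<z1)
    if extra is not None: m&=extra
    v,u=np.nonzero(m); return m,u.mean(),v.mean(),m.sum()
def meas(name,xy,rad,z0,z1,f=lambda g:g>-1):
    out=[]
    for n in('scene','top'):
        d=load(n); c=cloud(d); g=d['pixels'].astype(int).mean(-1)
        m,u,v,k=seg(d,c,xy,rad,z0,z1,f(g)); out.append((d,u,v)); zc=c[m][:,2].mean()
        print(name,n,round(u,1),round(v,1),k,'plane',plane(d,u,v,zc)[:2].round(1),'z',zc.round(1))
    x,e=tri(*out); print('  tri',x.round(1),np.round(e,1)); return x
E
python3 - <<'E'
from h import *
cw=meas('cw',(588,-248),25,59,70)
hub=meas('hub',(597,-291),20,46,55,lambda g:g>130)
ha=meas('handle',(610,-357),25,85,110,lambda g:g<90)
col=meas('collar',(545,-60),28,80,86,lambda g:g>130)
st=meas('shafttop',(545,-60),15,103,115)
d=ha-cw; print('angle',np.degrees(np.arctan2(d[1],d[0])),np.hypot(d[0],d[1]), 'hub from cw',cw+d*46/116)
d=hub-cw;print(np.degrees(np.arctan2(d[1],d[0])),np.hypot(*d[:2]))
for n in('scene','top'):
    c=cloud(load(n)); m=(np.hypot(c[...,0]-545,c[...,1]+60)<14)&(c[...,2]>86); p=c[m]; print(n,p.round(0).tolist())
# jaws / case tops
for n in('top',):
    d=load(n);c=cloud(d); p=c[200:260,215:350]; 
    for v in(215,225,235): print([tuple(c[v,u].round(0).astype(int)) for u in range(222,340,4)])
E
```

```text
cw scene 276.2 335.8 286 plane [ 593.2 -244.5] z 64.2
cw top 410.1 223.0 143 plane [ 588.5 -243.4] z 63.7
  tri [ 590.3 -243.2   60.2] [1.4 1.4]
hub scene 265.3 360.3 257 plane [ 599.4 -288.9] z 50.7
hub top 426.3 220.8 105 plane [ 596.8 -288.8] z 50.0
  tri [ 597.8 -288.5   48.5] [0.9 0.9]
handle scene 244.0 383.0 159 plane [ 614.4 -360.4] z 96.2
handle top 456.7 212.0 54 plane [ 607.1 -355.6] z 96.2
  tri [ 609.9 -357.5   87.6] [0.9 0.9]
collar scene 309.4 258.4 159 plane [553.2 -63.9] z 82.8
collar top 339.6 239.4 116 plane [545.1 -60.1] z 82.3
  tri [547.9 -59.2  75.5] [1.9 1.9]
shafttop scene 309.0 248.8 48 plane [551.6 -61.7] z 107.3
shafttop top 340.0 236.7 32 plane [547.1 -60.1] z 106.6
  tri [548.7 -59.4 103.7] [1.3 1.3]
angle -80.26924747180777 115.96904555741602 hub from cw [ 598.08788943 -288.57209128   71.06800995]
-80.64375345287489 45.89025517859427
scene [[549.0, -54.0, 110.0], [545.0, -59.0, 110.0], [546.0, -57.0, 109.0], [549.0, -57.0, 110.0], [550.0, -55.0, 109.0], [553.0, -56.0, 111.0], [544.0, -61.0, 108.0], [546.0, -60.0, 108.0], [548.0, -59.0, 109.0], [550.0, -
[... 6508 characters left out ...]
(95), np.int64(86)), (np.int64(560), np.int64(85), np.int64(79)), (np.int64(559), np.int64(75), np.int64(81)), (np.int64(566), np.int64(67), np.int64(49)), (np.int64(567), np.int64(57), np.int64(40)), (np.int64(569), np.int64(47), np.int64(31)), (np.int64(569), np.int64(36), np.int64(30)), (np.int64(568), np.int64(26), np.int64(35)), (np.int64(569), np.int64(15), np.int64(31)), (np.int64(569), np.int64(5), np.int64(28)), (np.int64(572), np.int64(-6), np.int64(13)), (np.int64(572), np.int64(-17), np.int64(13)), (np.int64(558), np.int64(-26), np.int64(78)), (np.int64(558), np.int64(-36), np.int64(75)), (np.int64(557), np.int64(-46), np.int64(82)), (np.int64(552), np.int64(-55), np.int64(102))]
```

Cameras agree on hub (598,-288.5), top z about 50; crank yaw is about -80.4° and the hub-to-weight spacing of 45.9 mm (46 given) checks. Shaft is at (548,-59.5), yaw about -24° mod 90. Moving to hover over the hub.

Request:
play_rows --plan "8.78 4.18 -1.58 0 0 0 0;8.78 4.18 -1.58 0 0 0 0;8.78 4.18 -1.58 0 0 0 0;8.78 4.18 -1.58 0 0 0 0;8.78 4.18 -1.58 0 0 0 0;8.78 4.18 -1.58 0 0 0 0;8.78 4.18 -1.58 0 0 0 0;8.78 4.18 -1.58 0 0 0 0;8.78 4.18 -1.58 0 0 0 0;8.78 4.18 -1.58 0 0 0 0;8.78 4.18 -1.58 0 0 0 0;8.78 4.18 -1.58 0 0 0 0;8.78 0 0 0 0 0 -10.6;8.78 0 0 0 0 0 -10.6;8.78 0 0 0 0 0 -10.6;8.78 0 0 0 0 0 -10.6;8.78 0 0 0 0 0 -10.6;8.78 0 0 0 0 0 -10.6;8.78 0 0 0 0 0 -10.6;8.78 0 0 0 0 0 -10.2"

```text
t: 2.6
ee_pos: [598.1, -288.2, 222.1]
orientation: [-2.019, -2.405, 0.0]
ft_force: [-0.2, 0.3, -0.1]
width: 87.8
```

```bash
cat >> h.py <<'E'
def st(tgt=None,yaw=None):
    o=get_obs(); M=R.from_rotvec(o['orientation']).as_matrix(); p=np.array(o['ee_pos'])
    y=np.degrees(np.arctan2(M[1,0],M[0,0]))
    print('t%.2f'%o['t'],'p',p.round(1),'toolx yaw %.1f'%y,'tilt',M[:,2].round(3),'F',np.round(o['ft_force'],1),'M',np.round(o['moment'],2),'w %.1f'%o['width'],'q6 %.2f'%o['qpos'][5])
    if tgt is not None: print(' tool shift cm',(M.T@(np.array(tgt)-p)/10).round(2),'turn z', None if yaw is None else round(-((yaw-y+180)%360-180),1))
    return o,M,p
E
python3 -c "
from h import *
st((598,-288.5,23),99.6)"
```

```text
t2.60 p [ 598.1 -288.2  222.1] toolx yaw 100.0 tilt [-0.001  0.    -1.   ] F [-0.2  0.3 -0.1] M [-0.04 -0.11 -0.02] w 87.8 q6 -0.64
 tool shift cm [-0.04  0.   19.91] turn z 0.4
```

Request:
play_rows --plan "8 0 0 4 0 0 0.4;7 0 0 4 0 0 0;7 0 0 4 0 0 0;7 0 0 4 0 0 0;7 0 0 2.5 0 0 0;7 0 0 1.4 0 0 0;7 0 0 0 0 0 0;3.5 0 0 0 0 0 0;3.2 0 0 0 0 0 0;2.8 0 0 0 0 0 0;2.5 0 0 0 0 0 0;2.5 0 0 0 0 0 0;2.5 0 0 0 0 0 0"

```text
t: 4.22
ee_pos: [598.3, -288.4, 24.0]
orientation: [-2.035, -2.393, 0.0]
ft_force: [-2.0, 0.5, 5.4]
width: 29.8
```

```bash
python3 -c "
from h import *
st()"
```

```text
t4.22 p [ 598.3 -288.4   24. ] toolx yaw 99.2 tilt [-0. -0. -1.] F [-2.   0.5  5.4] M [0.05 0.3  0.03] w 29.8 q6 -0.63
```

Request:
play_rows --plan "2.5 0 0 -1 0 0 0;2.5 0 0 -2 0 0 0;2.5 0 0 -3 0 0 0;2.5 0 0 -3.6 0 0 0;2.5 0 0 -4 0 0 0;2.5 3.9 -0.22 0 0 0 0;2.5 3.9 -0.22 0 0 0 0;2.5 3.9 -0.22 0 0 0 0;2.5 3.9 -0.22 0 0 0 0;2.5 3.9 -0.22 0 0 0 0;2.5 3.9 -0.2 0 0 0 0;2.5 0 0 0 0 0 8;2.5 0 0 0 0 0 9;2.5 0 0 0 0 0 9;2.5 0 0 0 0 0 8;2.5 0 0 0 0 0 0;2.5 0 0 0 0 0 0"

```text
t: 6.35
ee_pos: [548.1, -59.5, 160.3]
orientation: [2.644, 1.697, 0.001]
ft_force: [-0.2, -0.1, -4.0]
width: 29.6
```

```bash
python3 - <<'E'
from h import *
st()
s=grab('scene');t=grab('top')
def crop(d,u,v,w,h): 
    return cv2.resize(d['pixels'][v:v+h,u:u+w,::-1],(400,300),interpolation=cv2.INTER_CUBIC)
cv2.imwrite('pics/m2.png',np.hstack([crop(s,240,180,120,90),crop(t,290,195,100,75)]))
E
```

```text
t6.35 p [548.1 -59.5 160.3] toolx yaw 65.4 tilt [ 0.001 -0.    -1.   ] F [-0.2 -0.1 -4. ] M [-0.08 -0.05 -0.04] w 29.6 q6 0.30
```

View pics/m2.png

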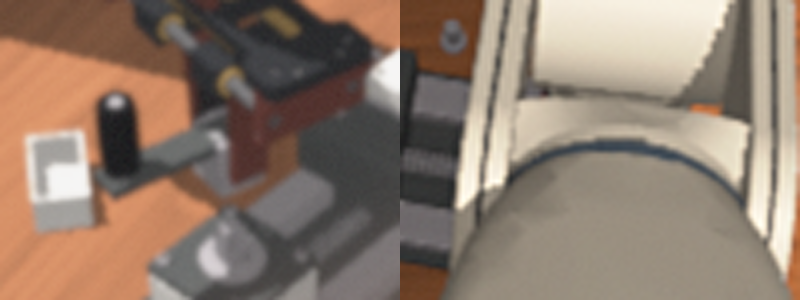

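The scene crop shows the hub (crop about 225,170) held above the shaft (230,230); the arm blocks the top view. I'll refine the shaft axis from the collar outline in the first pictures and compare with the hub now.

```bash
python3 - <<'E'
from h import *
pa=[]
for n,f,(u0,v0,w,h) in(('scene','pics/scene_0.05.png',(285,235,50,40)),('top','pics/top_0.10.png',(322,222,36,34))):
    d=load(n); im=cv2.imread(f).astype(int).mean(-1)[v0:v0+h,u0:u0+w]
    big=cv2.resize(im.astype(np.float32),None,fx=8,fy=8,interpolation=cv2.INTER_CUBIC)
    m=(big>155).astype(np.uint8); cs,_=cv2.findContours(m,cv2.RETR_EXTERNAL,cv2.CHAIN_APPROX_NONE)
    c0=((309.4,259),(339.6,239.5))[n=='top']; c0=((c0[0]-u0)*8,(c0[1]-v0)*8)
    c=max((c for c in cs if cv2.pointPolygonTest(cv2.convexHull(c),c0,False)>0),key=cv2.contourArea)
    hl=cv2.convexHull(c); e=cv2.fitEllipse(hl) ; u,v=e[0][0]/8+u0-.44,e[0][1]/8+v0-.44
    print(n,'collar ell',round(u,1),round(v,1),np.array(e[1])/8,plane(d,u,v,82)[:2].round(1)); pa.append((d,u,v))
    cv2.drawContours(big,[hl.astype(int)],-1,0,1); cv2.imwrite(f'pics/c_{n}.png',cv2.resize(big,(400,320)))
print(tri(*pa))
a=cv2.imread('pics/c_scene.png');b=cv2.imread('pics/c_top.png')
d=load('scene'); 
c=cv2.resize(cv2.imread('pics/scene_6.40.png' if __import__('os').path.exists('pics/scene_6.40.png') else sorted(__import__('glob').glob('pics/scene_6*'))[0])[190:260,270:340],(400,280*400//280),interpolation=cv2.INTER_CUBIC)
cv2.imwrite('pics/m3.png',np.hstack([a,b])); cv2.imwrite('pics/m3b.png',c)
# predicted hub-underside & shaft pixel
def proj(d,p):
    q=att(d).T@(np.array(p)-np.array(d['eye'])); return (q[:2]/q[2]*d['fx']+[d['cx'],d['cy']]).round(1)
C=cloud(d); g=d['pixels'].mean(-1)
o,M,p=st()
hp=p+M@np.array([-70,0,0]); print('handle expected top',hp,proj(d,[hp[0],hp[1],p[2]-12+87]))
m,u,v,k=seg(d,C,hp[:2],25,215,260,g<90); print('seen centroid',u,v,k,C[m].mean(0).round(1), proj(d,C[m].mean(0)))
hc=p+M@np.array([-70,0,0])
vv,uu=np.nonzero((g<70)&(C[...,2]>190)&(np.hypot(C[...,0]-hp[0],C[...,1]-hp[1])<30)); print('handle cols',uu.min(),uu.max(),vv.min(),vv.max(),'exp axis mid',proj(d,[hp[0],hp[1],p[2]-12+64]))
E
```

```text
scene collar ell 309.1 256.5 [14.75145054 20.57201385] [549.4 -58.7]
top collar ell 339.3 238.8 [16.06596565 16.60749626] [546.8 -59.4]
(array([547.97823214, -58.68366715,  80.89827136]), [np.float64(1.2077448106508044), np.float64(1.2077448106507955)])
t6.45 p [548.  -59.4 160. ] toolx yaw 65.3 tilt [ 0. -0. -1.] F [-0.1  0.1 -3.3] M [-0.02 -0.01 -0.02] w 30.0 q6 0.30
handle expected top [ 518.79193544 -123.05068821  159.95970174] [273.5 210.8]
seen centroid 274.56164383561645 216.85616438356163 146 [ 524.7 -129.2  228. ] [274.6 216.9]
handle cols 270 281 210 233 exp axis mid [274.4 220.8][ WARN:0@0.080] global loadsave.cpp:1063 imwrite_ Unsupported depth image for selected encoder is fallbacked to CV_8U.
```

View pics/m3.png

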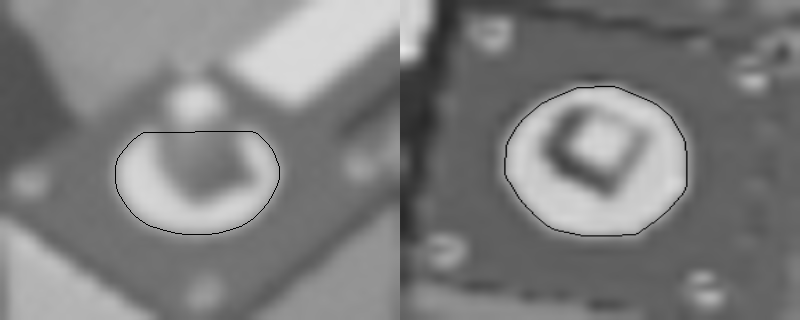

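```bash
python3 - <<'E'
from h import *
d=load('top')
im=cv2.imread('pics/top_0.10.png').astype(int).mean(-1)
v0,u0=229,332
print(im[v0:v0+16,u0:u0+16].astype(int))
P=[plane(d,322-.44+(x-400)/400*36,222-.44+y/320*34,z)[:2] for x,y,z in((542,150,84),(612,196,84),(575,103,100),(655,130,100))]
for a,b in((0,1),(0,2),(1,3)):
    e=P[b]-P[a]; print(np.degrees(np.arctan2(e[1],e[0]))%90,np.hypot(*e))
b=cv2.imread('pics/c_top.png')[:,:,0]
# dark (side-face) region: min-area rect in true aspect
m=((cv2.resize(im[222:256,322:358].astype(np.float32),None,fx=10,fy=10,interpolation=cv2.INTER_CUBIC)<140)).astype(np.uint8)
n,l,s,c=cv2.connectedComponentsWithStats(m)
for i in range(1,n):
    if 60<c[i][0]<280 and 60<c[i][1]<240 and 200<s[i][4]<8000:
        pts=np.argwhere(l==i)[:,::-1].astype(np.float32); r=cv2.minAreaRect(pts); bx=cv2.boxPoints(r)/10+[322-.45,222-.45]
        w=np.array([plane(d,*q,90)[:2] for q in bx]); e=w[1]-w[0]; print('rect',s[i][4],c[i],np.degrees(np.arctan2(e[1],e[0]))%90,w.round(1).tolist(),w.mean(0))
E
```

```text
[[ 97  97  97  97  96  94  92  93  93  97  96  97  97  96  97  96]
 [ 94  94  94  93  94  95  90  81  94 100  94  92  94  96  98  96]
 [ 93  94  90  99 116 153 181 178 182 174 132  99  93  94  96  99]
 [ 92  97 116 152 179 191 202 201 205 201 189 169 139 105  94  94]
 [ 86 119 170 190 174 140 139 160 186 202 206 204 194 160 110  92]
 [112 170 197 178 128  93 120 164 170 171 191 206 205 195 152  98]
 [154 199 202 165 101  96 152 196 193 187 176 174 187 200 177 122]
 [179 202 178 126  95 126 184 206 206 202 178 145 167 199 197 155]
 [200 201 165 102  96 150 201 207 207 200 166 140 177 201 202 170]
 [203 199 166  99  79 119 168 195 203 184 139 150 193 201 203 175]
 [203 200 191 145  78  80 110 147 168 154 134 172 198 201 202 175]
 [202 201 199 173 118  86  84  97 119 126 154 193 200 200 205 175]
 [181 200 200 195 186 163 121  93  94 127 176 200 201 202 214 184]
 [156 200 202 203 205 200 188 158 119 152 194 201 203 206 199 157]
 [125 176 203 205 204 206 208 197 179 189 200 202 204 199 165 112]
 [ 97 137 184 205 204 206 207 202 199 201 203 204 204 179 129  93]]
50.447962098761764 20.100769808821692
52.53312000437467 11.701771672377735
57.29159111303001 17.21028035577776
rect 3040 [161.37105263 165.24111842] 61.33392672671846 [[545.3, -43.9], [561.9, -52.9], [551.8, -70.8], [535.3, -61.7]] [548.56203985 -57.31426105]
```

View pics/m3b.png

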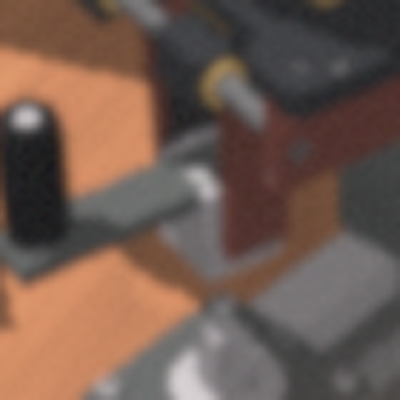

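Request:
play_rows --plan "2.5 0 0 1 0 0 5;2.5 0 0 1.5 0 0 0;2.5 0 0 1 0 0 0;2.5 0 0 0.6 0 0 0;2.5 0 0 0 0 0 0;2.5 0 0 0.2 0 0 0;2.5 0 0 0.2 0 0 0"

```text
t: 7.32
ee_pos: [548.3, -59.5, 114.9]
orientation: [2.717, 1.576, 0.001]
ft_force: [0.1, -0.4, -3.9]
width: 30.0
```

```bash
python3 -c "
from h import *
st((548.2,-59.3,94))"
```

```text
t7.33 p [548.3 -59.5 114.9] toolx yaw 60.2 tilt [ 0.001 -0.    -1.   ] F [ 0.1 -0.4 -3.9] M [-0.08 -0.07 -0.04] w 30.0 q6 0.39
 tool shift cm [ 0.01 -0.02  2.09] turn z None
```

Request:
play_rows --plan "2.5 0 0 0.2 0 0 0;2.5 0 0 0.2 0 0 0"

```text
t: 7.58
ee_pos: [548.1, -59.4, 110.6]
orientation: [2.717, 1.576, 0.0]
ft_force: [-0.2, 1.1, -3.2]
width: 29.1
```

```bash
python3 -c "
from h import *
st()"
```

```text
t7.58 p [548.1 -59.4 110.6] toolx yaw 60.2 tilt [ 0. -0. -1.] F [-0.2  1.1 -3.2] M [-0.05 -0.    0.03] w 29.1 q6 0.39
```

Request:
play_rows --plan "2.5 0 0 0.2 0 0 0;2.5 0 0 0.2 0 0 0"

```text
t: 7.82
ee_pos: [548.0, -59.4, 106.6]
orientation: [2.717, 1.576, 0.0]
ft_force: [0.3, 0.0, -3.1]
width: 30.1
```

```bash
python3 -c "
from h import *
st()"
```

```text
t7.83 p [548.  -59.4 106.6] toolx yaw 60.2 tilt [ 0. -0. -1.] F [ 0.3  0.  -3.1] M [-0.07 -0.08  0.04] w 30.1 q6 0.39
```

Request:
play_rows --plan "2.5 0 0 0.3 0 0 0;2.5 0 0 0.3 0 0 0;2.5 0 0 0.3 0 0 0"

```text
t: 8.2
ee_pos: [548.1, -59.4, 97.5]
orientation: [2.718, 1.576, 0.0]
ft_force: [-0.3, 1.1, -5.0]
width: 29.9
```

```bash
python3 -c "
from h import *
st()"
```

```text
t8.20 p [548.1 -59.4  97.5] toolx yaw 60.2 tilt [ 0. -0. -1.] F [-0.3  1.1 -5. ] M [-0.15 -0.11 -0.01] w 29.9 q6 0.39
```

Request:
play_rows --plan "2.5 0 0 0.2 0 0 0;2.5 0 0 0.1 0 0 0;2.5 0 0 0.1 0 0 0"

```text
t: 8.57
ee_pos: [548.1, -59.4, 93.9]
orientation: [2.718, 1.576, 0.0]
ft_force: [-3.0, 0.6, 8.2]
width: 30.3
```

```bash
python3 -c "
from h import *
st()"
```

```text
t8.57 p [548.1 -59.4  93.9] toolx yaw 60.2 tilt [ 0. -0. -1.] F [-3.   0.6  8.2] M [-0.04  0.48  0.04] w 30.3 q6 0.39
```

Seated with a light touch (TCP 93.9 means hub underside at about 82, the collar). Letting go of the hub and going to the handle.

Request:
play_rows --plan "6 0 0 0 0 0 0;6 0 0 0 0 0 0;6 0 0 -1.5 0 0 0;6 0 0 -3 0 0 0;6 0 0 -4 0 0 0;6 0 0 -2 0 0 0;6 -2.3 0 0 0 0 0;6 -2.5 0 0 0 0 0;6 -2.2 0 0 0 0 0;6 0 0 0 0 0 0;6 0 0 2 0 0 0;6 0 0 3 0 0 0;6 0 0 2.2 0 0 0;6 0 0 0 0 0 0;2.2 0 0 0 0 0 0;2 0 0 0 0 0 0;2 0 0 0 0 0 0;2 0 0 0 0 0 0;2 0 0 0 0 0 0"

```text
t: 10.95
ee_pos: [513.4, -120.3, 127.0]
orientation: [2.717, 1.576, 0.0]
ft_force: [-0.8, -0.5, 1.1]
width: 22.0
```

```bash
python3 - <<'E'
from h import *
st()
s=grab('scene'); cv2.imwrite('pics/m4.png',cv2.resize(s['pixels'][170:290,230:430,::-1],(800,480),interpolation=cv2.INTER_CUBIC))
E
```

```text
t10.95 p [ 513.4 -120.3  127. ] toolx yaw 60.2 tilt [ 0. -0. -1.] F [-0.8 -0.5  1.1] M [-0.15  0.01  0.01] w 22.0 q6 0.27
```

View pics/m4.png

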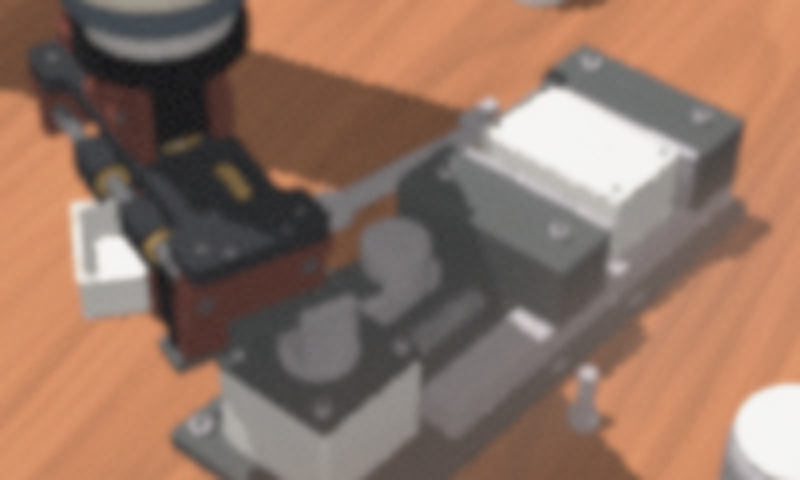

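The picture shows the hub on the shaft collar (crop 325,330), the counterweight over the vise (400,250), and the gripper on the handle; the case is still loose. Computing the shifts for the winding circle.

```bash
python3 - <<'E'
import numpy as np
for a in range(180,360,9):
    f=lambda q:7*np.array([np.cos(np.radians(q)),np.sin(np.radians(q))])
    d=f(a+9)-f(a); print('2 %.2f %.2f 0 0 0 0'%tuple(d),end=';')
E
```

```text
2 0.09 -1.10 0 0 0 0;2 0.26 -1.07 0 0 0 0;2 0.42 -1.01 0 0 0 0;2 0.57 -0.94 0 0 0 0;2 0.71 -0.84 0 0 0 0;2 0.84 -0.71 0 0 0 0;2 0.94 -0.57 0 0 0 0;2 1.01 -0.42 0 0 0 0;2 1.07 -0.26 0 0 0 0;2 1.10 -0.09 0 0 0 0;2 1.10 0.09 0 0 0 0;2 1.07 0.26 0 0 0 0;2 1.01 0.42 0 0 0 0;2 0.94 0.57 0 0 0 0;2 0.84 0.71 0 0 0 0;2 0.71 0.84 0 0 0 0;2 0.57 0.94 0 0 0 0;2 0.42 1.01 0 0 0 0;2 0.26 1.07 0 0 0 0;2 0.09 1.10 0 0 0 0;
```

First 45° to check the forces.

Request:
play_rows --plan "2 0.09 -1.10 0 0 0 0;2 0.26 -1.07 0 0 0 0;2 0.42 -1.01 0 0 0 0;2 0.57 -0.94 0 0 0 0;2 0.71 -0.84 0 0 0 0"

```text
t: 11.62
ee_pos: [480.9, -77.3, 127.0]
orientation: [2.716, 1.576, 0.003]
ft_force: [6.9, -1.6, -2.4]
width: 22.2
```

```bash
cat >> h.py <<'E'
def wind(c=(548.1,-59.4)):
    o,M,p=st(); r=p[:2]-np.array(c); a=np.arctan2(r[1],r[0]); F=np.array(o['ft_force'])[:2]
    er=r/np.hypot(*r); et=np.array([er[1],-er[0]])
    print('  phi %.1f r %.1f  turned %.1f  resist(tang) %.2f radial %.2f'%(np.degrees(a),np.hypot(*r),(240.2-np.degrees(a))%360,-F@et,F@er))
E
python3 -c "
from h import *
wind()"
```

```text
t11.62 p [480.9 -77.3 127. ] toolx yaw 60.2 tilt [ 0.002 -0.001 -1.   ] F [ 6.9 -1.6 -2.4] M [-0.39 -1.46 -0.02] w 22.2 q6 0.34
  phi -165.1 r 69.5  turned 45.3  resist(tang) 3.35 radial -6.20
```

Request:
play_rows --plan "2 0.87 -0.65 0 0 0 0;2 0.94 -0.57 0 0 0 0;2 1.01 -0.42 0 0 0 0;2 1.07 -0.26 0 0 0 0;2 1.10 -0.09 0 0 0 0;2 1.10 0.09 0 0 0 0;2 1.07 0.26 0 0 0 0;2 1.01 0.42 0 0 0 0;2 0.94 0.57 0 0 0 0;2 0.84 0.71 0 0 0 0"

```text
t: 12.88
ee_pos: [528.5, 8.4, 126.3]
orientation: [-2.716, -1.577, 0.006]
ft_force: [-2.3, -7.2, 4.4]
width: 22.2
```

```bash
python3 -c "
from h import *
wind()"
```

```text
t12.88 p [528.5   8.4 126.3] toolx yaw 60.3 tilt [-0.004 -0.001 -1.   ] F [-2.3 -7.2  4.4] M [-1.29  0.22 -0.  ] w 22.2 q6 0.51
  phi 106.1 r 70.6  turned 134.1  resist(tang) 4.19 radial -6.24
```

Request:
play_rows --plan "2 0.66 0.87 0 0 0 0;2 0.57 0.94 0 0 0 0;2 0.42 1.01 0 0 0 0;2 0.26 1.07 0 0 0 0;2 0.09 1.10 0 0 0 0;2 -0.09 1.10 0 0 0 0;2 -0.26 1.07 0 0 0 0;2 -0.42 1.01 0 0 0 0"

```text
t: 13.88
ee_pos: [606.7, -19.7, 126.8]
orientation: [-2.715, -1.575, 0.001]
ft_force: [0.6, 5.0, 4.4]
width: 22.3
```

```bash
python3 - <<'E'
from h import *
wind((548.6,-59.8))
s=grab('scene'); cv2.imwrite('pics/m5.png',cv2.resize(s['pixels'][170:290,230:430,::-1],(800,480),interpolation=cv2.INTER_CUBIC))
E
```

```text
t13.88 p [606.7 -19.7 126.8] toolx yaw 60.2 tilt [-0.002  0.002 -1.   ] F [0.6 5.  4.4] M [ 0.77  0.03 -0.01] w 22.3 q6 0.46
  phi 34.6 r 70.6  turned 205.6  resist(tang) 3.74 radial 3.34
```

View pics/m5.png

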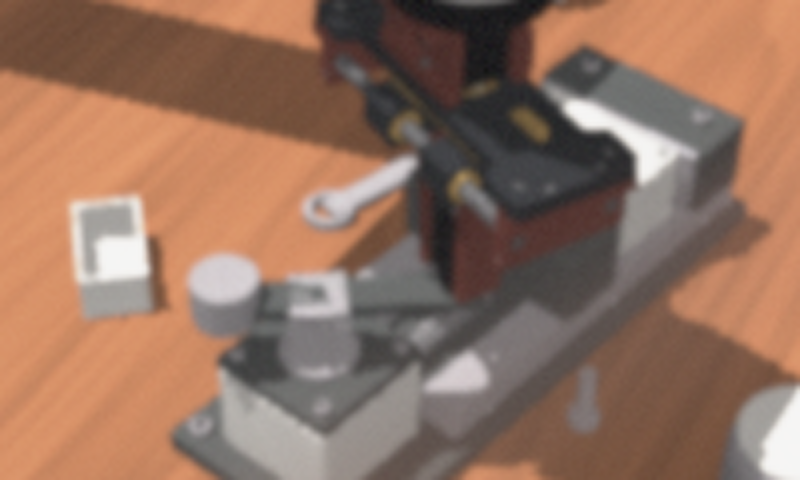

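Request:
play_rows --plan "2 -0.57 0.94 0 0 0 0;2 -0.71 0.84 0 0 0 0"

```text
t: 14.18
ee_pos: [616.3, -39.9, 126.9]
orientation: [-2.716, -1.575, -0.001]
ft_force: [1.6, 4.2, 4.1]
width: 22.5
```

```bash
python3 -c "
from h import *
wind((548.6,-59.8))"
```

```text
t14.18 p [616.3 -39.9 126.9] toolx yaw 60.2 tilt [-0.001  0.002 -1.   ] F [1.6 4.2 4.1] M [ 0.78 -0.17 -0.02] w 22.5 q6 0.43
  phi 16.4 r 70.5  turned 223.8  resist(tang) 3.60 radial 2.75
```

Request:
play_rows --plan "2 -0.84 0.71 0 0 0 0;2 -0.94 0.57 0 0 0 0"

```text
t: 14.42
ee_pos: [618.9, -62.3, 126.9]
orientation: [-2.717, -1.576, -0.002]
ft_force: [2.2, 3.8, 3.0]
width: 22.4
```

```bash
python3 -c "
from h import *
wind((548.6,-59.8))"
```

```text
t14.43 p [618.9 -62.3 126.9] toolx yaw 60.2 tilt [ 0.     0.001 -1.   ] F [2.2 3.8 3. ] M [ 0.65 -0.4   0.01] w 22.4 q6 0.40
  phi -2.0 r 70.3  turned 242.2  resist(tang) 3.84 radial 2.04
```

Request:
play_rows --plan "2 -1.01 0.42 0 0 0 0;2 -1.07 0.26 0 0 0 0"

```text
t: 14.68
ee_pos: [614.3, -84.6, 126.9]
orientation: [-2.717, -1.576, -0.001]
ft_force: [2.8, 2.3, 4.6]
width: 22.2
```

```bash
python3 -c "
from h import *
wind((548.6,-59.8))"
```

```text
t14.68 p [614.3 -84.6 126.9] toolx yaw 60.2 tilt [ 0.  0. -1.] F [2.8 2.3 4.6] M [ 0.54 -0.48  0.05] w 22.2 q6 0.36
  phi -20.7 r 70.3  turned 260.9  resist(tang) 3.13 radial 1.81
```

Request:
play_rows --plan "2 -1.10 0.09 0 0 0 0;2 -1.10 -0.09 0 0 0 0"

```text
t: 14.92
ee_pos: [602.9, -104.4, 126.7]
orientation: [-2.718, -1.576, 0.0]
ft_force: [3.1, 2.3, 4.0]
width: 22.1
```

```bash
python3 -c "
from h import *
wind((548.6,-59.8))"
```

```text
t14.93 p [ 602.9 -104.4  126.7] toolx yaw 60.2 tilt [-0.  0. -1.] F [3.1 2.3 4. ] M [ 0.61 -0.39 -0.07] w 22.1 q6 0.33
  phi -39.4 r 70.3  turned 279.6  resist(tang) 3.76 radial 0.96
```

Request:
play_rows --plan "2 -1.07 -0.26 0 0 0 0;2 -1.01 -0.42 0 0 0 0"

```text
t: 15.18
ee_pos: [586.3, -119.1, 126.6]
orientation: [-2.718, -1.576, 0.0]
ft_force: [2.5, 3.2, 3.2]
width: 22.7
```

```bash
python3 -c "
from h import *
wind((548.6,-59.8))"
```

```text
t15.18 p [ 586.3 -119.1  126.6] toolx yaw 60.2 tilt [-0.  0. -1.] F [2.5 3.2 3.2] M [ 0.63 -0.43 -0.02] w 22.7 q6 0.30
  phi -57.5 r 70.3  turned 297.7  resist(tang) 3.85 radial -1.32
```

Request:
play_rows --plan "2 -0.94 -0.57 0 0 0 0;2 -0.84 -0.71 0 0 0 0"

```text
t: 15.42
ee_pos: [566.3, -127.8, 126.5]
orientation: [-2.717, -1.576, 0.0]
ft_force: [2.5, 4.2, 2.3]
width: 22.1
```

```bash
python3 -c "
from h import *
wind((548.6,-59.8))"
```

```text
t15.43 p [ 566.3 -127.8  126.5] toolx yaw 60.2 tilt [-0.  0. -1.] F [2.5 4.2 2.3] M [ 0.77 -0.61 -0.02] w 22.1 q6 0.28
  phi -75.4 r 70.3  turned 315.6  resist(tang) 3.49 radial -3.42
```

Request:
play_rows --plan "2 -0.71 -0.84 0 0 0 0;2 -0.57 -0.94 0 0 0 0"

```text
t: 15.68
ee_pos: [544.6, -129.9, 126.6]
orientation: [-2.718, -1.576, -0.0]
ft_force: [3.8, 4.4, 1.5]
width: 22.3
```

```bash
python3 -c "
from h import *
wind((548.6,-59.8))"
```

```text
t15.68 p [ 544.6 -129.9  126.6] toolx yaw 60.2 tilt [ 0.  0. -1.] F [3.8 4.4 1.5] M [ 0.86 -0.85 -0.01] w 22.3 q6 0.26
  phi -93.2 r 70.2  turned 333.4  resist(tang) 3.51 radial -4.64
```

Request:
play_rows --plan "2 -0.39 -1.02 0 0 0 0;2 -0.26 -1.07 0 0 0 0"

```text
t: 15.92
ee_pos: [523.5, -125.2, 126.7]
orientation: [2.717, 1.576, 0.001]
ft_force: [4.1, 3.2, 0.2]
width: 22.4
```

```bash
python3 -c "
from h import *
wind((548.6,-59.8))"
```

```text
t15.93 p [ 523.5 -125.2  126.7] toolx yaw 60.2 tilt [ 0.001 -0.    -1.   ] F [4.1 3.2 0.2] M [ 0.5  -1.08 -0.01] w 22.4 q6 0.26
  phi -111.0 r 70.0  turned 351.2  resist(tang) 2.71 radial -4.46
```

Request:
play_rows --plan "2 -0.06 -1.10 0 0 0 0;2 0.09 -1.10 0 0 0 0"

```text
t: 16.18
ee_pos: [504.5, -114.0, 126.8]
orientation: [2.717, 1.576, -0.0]
ft_force: [4.6, -0.1, -0.2]
width: 22.6
```

```bash
python3 -c "
from h import *
wind((548.6,-59.8))"
```

```text
t16.18 p [ 504.5 -114.   126.8] toolx yaw 60.2 tilt [ 0.    -0.001 -1.   ] F [ 4.6 -0.1 -0.2] M [-0.04 -1.1  -0.06] w 22.6 q6 0.28
  phi -129.1 r 69.9  turned 9.3  resist(tang) 3.69 radial -2.82
```

Turned 369°, still free. Next.

Request:
play_rows --plan "2 0.26 -1.07 0 0 0 0;2 0.42 -1.01 0 0 0 0"

```text
t: 16.42
ee_pos: [489.8, -97.5, 126.7]
orientation: [2.717, 1.576, -0.001]
ft_force: [3.7, -1.5, 0.9]
width: 22.5
```

```bash
python3 -c "
from h import *
wind((548.6,-59.8))"
```

```text
t16.43 p [489.8 -97.5 126.7] toolx yaw 60.2 tilt [-0. -0. -1.] F [ 3.7 -1.5  0.9] M [-0.44 -0.9  -0.04] w 22.5 q6 0.30
  phi -147.3 r 69.9  turned 27.5  resist(tang) 3.24 radial -2.26
```

Request:
play_rows --plan "2 0.57 -0.94 0 0 0 0;2 0.71 -0.84 0 0 0 0"

```text
t: 16.68
ee_pos: [480.9, -77.2, 126.7]
orientation: [2.717, 1.576, -0.0]
ft_force: [3.4, -3.1, 2.3]
width: 22.4
```

```bash
python3 -c "
from h import *
wind((548.6,-59.8))"
```

```text
t16.68 p [480.9 -77.2 126.7] toolx yaw 60.2 tilt [-0. -0. -1.] F [ 3.4 -3.1  2.3] M [-0.64 -0.83  0.  ] w 22.4 q6 0.34
  phi -165.6 r 69.9  turned 45.8  resist(tang) 3.88 radial -2.49
```

Request:
play_rows --plan "2 0.84 -0.71 0 0 0 0;2 0.94 -0.57 0 0 0 0"

```text
t: 16.92
ee_pos: [478.7, -55.5, 126.7]
orientation: [2.717, 1.577, -0.001]
ft_force: [2.1, -5.1, 3.1]
width: 22.4
```

```bash
python3 -c "
from h import *
wind((548.6,-59.8))"
```

```text
t16.93 p [478.7 -55.5 126.7] toolx yaw 60.3 tilt [-0.001 -0.    -1.   ] F [ 2.1 -5.1  3.1] M [-1.19 -0.56  0.  ] w 22.4 q6 0.38
  phi 176.4 r 70.1  turned 63.8  resist(tang) 4.94 radial -2.42
```

Rising by about 1.3 N, so grip is starting. Smaller steps now.

Request:
play_rows --plan "2 0.50 -0.23 0 0 0 0;2 0.50 -0.19 0 0 0 0"

```text
t: 17.18
ee_pos: [480.0, -45.0, 126.6]
orientation: [2.717, 1.577, -0.002]
ft_force: [-0.2, -6.9, 4.2]
width: 22.7
```

```bash
python3 -c "
from h import *
wind((548.6,-59.8))"
```

```text
t17.18 p [480.  -45.  126.6] toolx yaw 60.3 tilt [-0.001 -0.001 -1.   ] F [-0.2 -6.9  4.2] M [-1.38 -0.27  0.03] w 22.7 q6 0.40
  phi 167.8 r 70.2  turned 72.4  resist(tang) 6.82 radial -1.28
```

About +3.2 N over the free pull, inside the 2–4 N band, so I stop winding. Releasing the handle and returning to the hub.

Request:
play_rows --plan "5 0 0 0 0 0 0;6 0 0 0 0 0 0;6 0 0 0 0 0 0;6 0 0 -1.5 0 0 0;6 0 0 -3 0 0 0;6 0 0 -2 0 0 0;6 0.7 2.2 0 0 0 0;6 0.7 2.3 0 0 0 0;6 0.7 2.16 0 0 0 0;6 0 0 0 0 0 10.4;6 0 0 0 0 0 10.4;6 0 0 0 0 0 10.4;6 0 0 0 0 0 10.4;6 0 0 0 0 0 10.4;6 0 0 0 0 0 10.4;6 0 0 0 0 0 10.1;6 0 0 0 0 0 0"

```text
t: 19.3
ee_pos: [548.7, -60.1, 192.6]
orientation: [-3.124, 0.333, -0.001]
ft_force: [0.9, 0.8, 0.3]
width: 60.0
```

```bash
python3 - <<'E'
from h import *
st((548.3,-59.6,94),-12.2)
s=grab('scene'); cv2.imwrite('pics/m6.png',cv2.resize(s['pixels'][170:290,230:430,::-1],(800,480),interpolation=cv2.INTER_CUBIC))
E
```

```text
t19.30 p [548.7 -60.1 192.6] toolx yaw -12.2 tilt [ 0.001  0.    -1.   ] F [0.9 0.8 0.3] M [ 0.01 -0.01  0.02] w 60.0 q6 1.65
 tool shift cm [-0.05 -0.04  9.86] turn z 0.0
```

View pics/m6.png

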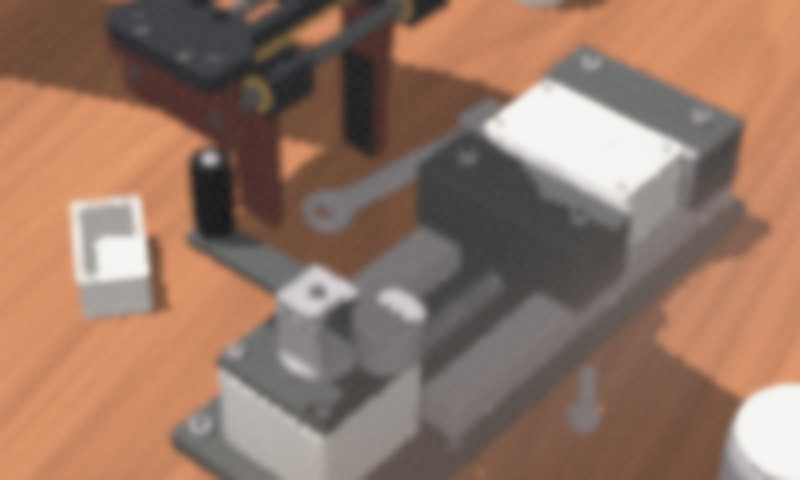

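The case is now clamped (crop 600,150) with no gap at either jaw; the hub sits on the collar (320,310), with the handle at (210,195). Gripping the hub.

Request:
play_rows --plan "6 -0.04 -0.04 3 0 0 0;6 0 0 3.5 0 0 0;6 0 0 2.4 0 0 0;6 0 0 0.9 0 0 0;6 0 0 0 0 0 0;3.5 0 0 0 0 0 0;3.1 0 0 0 0 0 0;2.5 0 0 0 0 0 0;2.5 0 0 0 0 0 0;2.5 0 0 0 0 0 0"

```text
t: 20.6
ee_pos: [548.5, -59.7, 94.2]
orientation: [3.123, -0.335, 0.001]
ft_force: [-0.6, -1.0, 5.1]
width: 30.1
```

```bash
python3 -c "
from h import *
st()"
```

```text
t20.60 p [548.5 -59.7  94.2] toolx yaw -12.3 tilt [ 0.001 -0.    -1.   ] F [-0.6 -1.   5.1] M [-0.09  0.17  0.09] w 30.1 q6 1.65
```

Request:
play_rows --plan "2.5 0 0 -0.5 0 0 0;2.5 0 0 -1 0 0 0;2.5 0 0 -1.5 0 0 0;2.5 0 0 -1.8 0 0 0;2.5 0 0 -1.8 0 0 0;2.5 0 0 0 0 0 -10.2;2.5 0 0 0 0 0 -10.2;2.5 0 0 0 0 0 -10.2;2.5 0 0 0 0 0 -10.2;2.5 0 0 0 0 0 -10.2;2.5 0 0 0 0 0 -10.2;2.5 0 0 0 0 0 -10.2;2.5 0 0 0 0 0 -10.2;2.5 0 0 0 0 0 -10.2;2.5 0 0 0 0 0 -10.2;2.5 0 0 0 0 0 -9.5;2.5 0 0 0 0 0 0"

```text
t: 22.72
ee_pos: [548.3, -59.6, 160.6]
orientation: [2.037, 2.391, 0.001]
ft_force: [-0.0, -0.9, -3.4]
width: 30.0
```

```bash
python3 -c "
from h import *
st((598.3,-288.4,50),99.2)"
```

```text
t22.73 p [548.3 -59.6 160.6] toolx yaw 99.1 tilt [ 0.001 -0.    -1.   ] F [-0.  -0.9 -3.4] M [-0.05 -0.06 -0.01] w 30.0 q6 -0.29
 tool shift cm [-23.38   1.3   11.06] turn z -0.1
```

Request:
play_rows --plan "2.5 -3.9 0.22 0 0 0 0;2.5 -3.9 0.22 0 0 0 0;2.5 -3.9 0.22 0 0 0 0;2.5 -3.9 0.22 0 0 0 0;2.5 -3.9 0.21 0 0 0 0;2.5 -3.88 0.21 0 0 0 0;2.5 0 0 0 0 0 0;2.5 0 0 3 0 0 0;2.5 0 0 3.5 0 0 0;2.5 0 0 3 0 0 0;2.5 0 0 0.8 0 0 0;2.5 0 0 0 0 0 0"

```text
t: 24.22
ee_pos: [598.6, -287.8, 56.9]
orientation: [-2.036, -2.392, 0.0]
ft_force: [0.2, 0.2, -3.8]
width: 30.3
```

```bash
python3 - <<'E'
from h import *
st((598.3,-288.4,24),99.2)
s=grab('scene'); a=s['pixels'][230:290,270:350]; cv2.imwrite('pics/m7.png',cv2.resize(s['pixels'][190:430,170:430,::-1],(650,600),interpolation=cv2.INTER_CUBIC))
E
```

```text
t24.23 p [ 598.6 -287.8   56.9] toolx yaw 99.2 tilt [-0.  0. -1.] F [ 0.2  0.2 -3.8] M [-0.02 -0.06 -0.  ] w 30.3 q6 -0.63
 tool shift cm [-0.06 -0.04  3.29] turn z -0.0
```

View pics/m7.png

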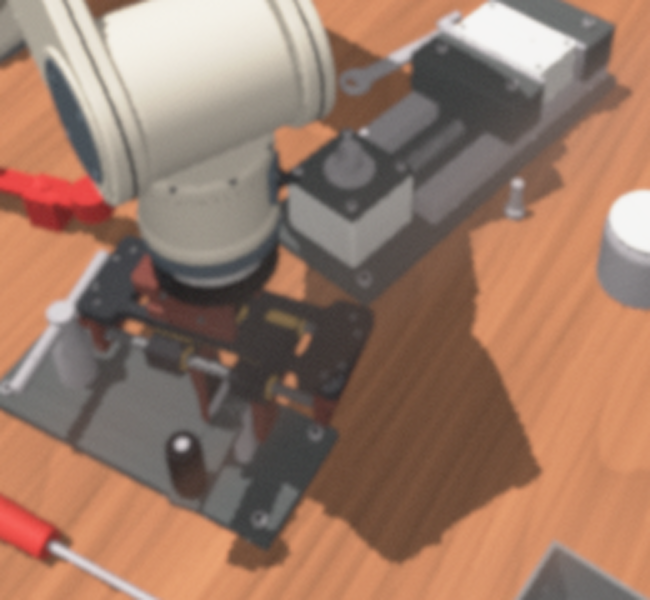

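The hub is over the pin and the shaft stands free with the case clamped. Lowering onto the pin gently.

Request:
play_rows --plan "2.5 -0.04 -0.04 0.4 0 0 0;2.5 0 0 0.4 0 0 0;2.5 0 0 0.4 0 0 0;2.5 0 0 0.4 0 0 0"

```text
t: 24.78
ee_pos: [598.2, -288.8, 40.5]
orientation: [2.036, 2.393, 0.0]
ft_force: [-0.3, -0.1, -4.5]
width: 30.2
```

```bash
python3 -c "
from h import *
st((598.3,-288.4,24),99.2)"
```

```text
t24.77 p [ 598.2 -288.8   40.5] toolx yaw 99.2 tilt [ 0.  0. -1.] F [-0.3 -0.1 -4.5] M [-0.07 -0.1   0.01] w 30.2 q6 -0.63
 tool shift cm [0.04 0.01 1.65] turn z 0.0
```

Request:
play_rows --plan "2.5 0.02 0 0.4 0 0 0;2.5 0 0 0.4 0 0 0;2.5 0 0 0.4 0 0 0;2.5 0 0 0.2 0 0 0;2.5 0 0 0.15 0 0 0;2.5 0 0 0.1 0 0 0"

```text
t: 25.52
ee_pos: [598.3, -288.6, 24.2]
orientation: [2.035, 2.393, 0.0]
ft_force: [-2.0, 0.5, 4.2]
width: 29.8
```

```bash
python3 -c "
from h import *
st((598.3,-288.4,24),99.2)"
```

```text
t25.52 p [ 598.3 -288.6   24.2] toolx yaw 99.2 tilt [ 0. -0. -1.] F [-2.   0.5  4.2] M [0.11 0.37 0.03] w 29.8 q6 -0.63
 tool shift cm [0.02 0.01 0.02] turn z 0.0
```

Seated at the same height as at pick-up, with a light touch. Letting go and rising clear, away from the crank.

Request:
play_rows --plan "5 0 0 0 0 0 0;6 0 0 0 0 0 0;6 0 0 0 0 0 0;6 0 0 -2 0 0 0;6 0 0 -4 0 0 0;6 0 0 -5 0 0 0;6 0 0 -5 0 0 0;6 0 0 -3 0 0 0;6 0 -5 0 0 0 0;6 0 -5 0 0 0 0;6 0 -5 0 0 0 0;6 0 0 0 0 0 0;6 0 0 0 0 0 0"

```text
t: 27.15
ee_pos: [451.1, -313.1, 215.6]
orientation: [2.035, 2.39, 0.001]
ft_force: [-0.2, 0.4, -0.5]
width: 59.9
```

```bash
python3 - <<'E'
from h import *
st()
s=grab('scene');t=grab('top')
cv2.imwrite('pics/m8.png',cv2.resize(s['pixels'][150:430,130:470,::-1],(728,600),interpolation=cv2.INTER_CUBIC))
meas('cw',(590,-244),25,59,70); meas('hub',(598,-288.5),20,46,55,lambda g:g>130); meas('handle',(610,-357),25,85,110,lambda g:g<90)
E
```

```text
t27.15 p [ 451.1 -313.1  215.6] toolx yaw 99.2 tilt [ 0.002 -0.001 -1.   ] F [-0.2  0.4 -0.5] M [-0.02 -0.1   0.03] w 59.9 q6 -0.79
cw scene 275.9 335.5 283 plane [ 592.4 -244.4] z 64.3
cw top 410.0 223.1 142 plane [ 588.1 -243.1] z 63.7
  tri [ 589.7 -243.    60.4] [1.2 1.2]
hub scene 269.0 368.0 5 plane [ 613.7 -298.1] z 50.9
hub top 429.5 215.0 2 plane [ 612. -298.] z 50.6
  tri [ 612.7 -297.9   49.5] [0.6 0.6]
handle scene 245.6 383.4 161 plane [ 617.  -359.7] z 96.3
handle top 456.2 211.2 56 plane [ 609.2 -354.5] z 96.4
  tri [ 612.2 -356.7   87.1] [1. 1.]
```

View pics/m8.png

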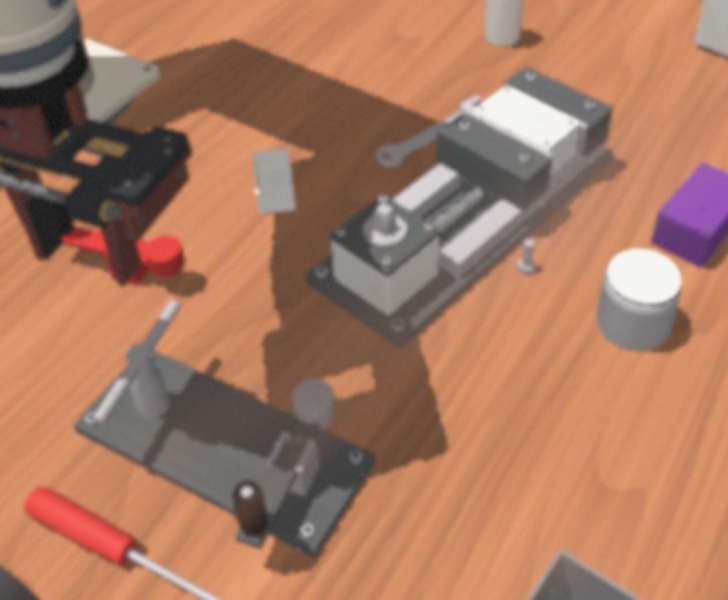

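The crank stands on its pin at the original heights (weight top about 64, handle about 96; the hub mask failed because of the shadow). The case is clamped and everything else is in place. Handing in.

```bash
python3 -c "
from workcell import *
print(close_job())"
```

```text
the job is handed in; nothing more can be done
None
```

I took the crank from its pin, seated it on the vise shaft, wound it until the case was gripped, put it back on the pin, let go and handed the job in at about 27 s.

- **Seating on the shaft:** the hub went down onto the collar with about 8 N of touch at most, and I saw no sign of jamming on the way.
- **Winding:** I turned the handle about 432° clockwise. Free pull read about 3.6 N (2.7–4.2 N). The resistance rose at about 424°, and I stopped at 6.8 N, roughly 3.2 N over the free pull, within the 2–4 N firm band. Single readings are noisy by about 0.4 N.
- **Return to the pin:** the crank seated at the same tool height as at pick-up (24.2 against 24.0 mm). The final images show its weight and handle within about 2.5 mm of where they started.
- **Final picture:** the case is held between both jaws, the shaft is bare, the bystanders in view and the look-alikes look undisturbed, and the gripper is clear.

**Checks that failed or disagreed:**
- The last camera check of the hub top failed because the arm's shadow spoiled the mask, so seating rests on the tool height, the weight and the handle.
- The two cameras differed by 2 to 7 mm in places; triangulated heights came out about 1–9 mm lower than the depth readings.
- The shaft angle came out as 50–66° depending on the method. I used 60°, and it fitted.
- Side forces of up to about 6 N appeared during winding, from a circle centre about 0.5 mm off; I corrected for it on the way.

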